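# Pack a bucket stave in the drilling jig and hold it down flush

## Robot

A 6-joint arm with a two-finger parallel gripper is mounted at the origin on the work surface. World frame = base frame: x ahead of the robot, y to its left, z up, the work surface at z = 0. Lengths are in m, angles in rad, forces in N, time in s.
With the tool pointing down it reaches from about 0.4 to 0.825 m from the base axis. Payload 7 kg.
Tool frame: the origin (TCP) lies at the very end of the fingers, on their centre line; the grasp point (between the pads) lies 19 mm behind it; z points along the fingers, y is the line along which they close (so a half turn about z gives the same grasp; the last joint's range is limited). The gripper opens to 88 mm and grips with 3 to 60 N. Pads are 19 mm wide; open, the fingers measure 130 mm over their backs; the gripper's body (78 mm by 193 mm) begins 47 mm behind the grasp point.
Start: joints at [1.611, 0.359, 0.012, 0, -1.224, -0.288], TCP at [0.166, 0.654, 0.227] pointing down, gripper open.
Joint ranges: [-3.07, 3.07], [-1.43, 2.12], [-1.02, 1.25], [-3.03, 1.67], [-3.05, -0], [-3.03, 3.03]. Speed limits (rad/s): [2.39, 2.39, 3.01, 3.14, 3.14, 3.14].

## Interface

Orientations are given as [roll, pitch, yaw] about the fixed x, y, z axes, in that order (R = Rz(yaw) Ry(pitch) Rx(roll)).
In Python, from station import arm, grab_frame gives the robot as it stands.
- The arm moves only by the tool jog_arm, never from a script. Its argument "deltas" is a list that holds one entry, the list of rows, each a list of 4 numbers: the shift along the tool's x, y, z in units of 60 mm (1.0 is 60 mm), then the turn about the tool's z in units of 5 degrees (1.0 is 5 degrees). A call has 1 to 8 rows; each row is the pose to reach, as a shift and turn from the pose commanded when the call began, along the tool's axes at that moment; what a row does not reach only later rows make up. A row lasts 1/8 s, in which the tool goes at most 62.5 mm and 10.7 degrees, less where a joint would pass 70% of its speed; a pose out of reach is approached as far as the arm can. A call with a gripper value outside its range is refused whole. "grip" is the finger opening in mm, from 0 to 87.6, set as the call begins (left out, the last holds). The fingers move at their own pace and stop on an object; "squeeze" is the grip in N (left out, the last holds). Time passes only in rows, so rows that repeat a pose let the fingers close. It gives the time, the measured TCP pose, the force, the opening and the grip force at its end, in the units of the state.
- arm.get_state(): the state, without advancing time (a new reading comes with each control period).
- grab_frame(name): name is "side" or "top"; returns a dict with "img" (420x560x3 uint8, red, green, blue), "vfov" (degrees; the focal length in pixels is half the picture's height over the tangent of half this angle, whatever the lens; pixels are square), "cx", "cy" (the principal point, pixels), "xyz" and "rotation" of the camera in the world. Camera axes: x right, y down, z forward; pixel columns grow to the right and rows downward; lengths in m; the calibration is good to about 2 mm. A picture is of the moment at which its call begins. There is no depth.
- arm.job_done(): hands the job in; it is judged then, once.
The state is a dict: "t": time; "q": joint angles; "qd": joint speeds; "joint_efforts": joint torques, N m; "eef_pos": TCP position; "ee_rot": TCP orientation; "force": force on the tool from outside, world axes, zero at the start; "moment": the same for the moment, N m; "width": finger opening in m; "gripper_force": force on a finger pad.
Only numpy, scipy, OpenCV 4.12 (cv2) and the standard library are available. Lean on these libraries where they do the work, as an engineer would, in place of code of your own. Each camera call takes 0.05 s, during which the arm holds its last target. There are 200 camera calls.

## Task

Take the small upright packer out of its holder and slide it, round nose down, into the gap between the loose stave and the stop block where the gap is wide enough for it (beside the shallower of the two stops), right down onto the jig's bed, and let go of it. Then press the stave down with the fingers against its sprung pad until its top is flush with the top of the fence, and finish while still holding it pressed there. Leave the bucket, the mallet and the glue bottle where they are.

Things in the scene. Friction and masses are not known exactly. Their poses are not given: they have to be found in the camera images.
- jig: Fixed jig: grey bed 150 x 210 mm, 20 mm thick, x from -80 to +70 mm. Origin on the bench; x points across the stave to the fence, y along the stave. Dark fence on the far side: face towards the stave at x = +34 mm, top at z = 40 mm. Two stop blocks stand on the bed's near side, centred at y = +42 and -42 mm (which is where changes), tops also at z = 40 mm.
- stop_thin: The shallower stop block, 33.5 mm (x) x 66 mm (y) x 20 mm high, fixed on the bed. Origin on its underside (the bed's top), 19.5 mm behind its working face (face at x = +19.5 mm, centred on y = 0); axes as the jig's; origin at jig x = -60 mm. From its face to the stave the gap is 12.5 to 14 mm: the packer fits here.
- stop_thick: The deeper stop block, 42 mm (x) x 66 mm (y) x 20 mm high, fixed on the bed beside the other. Origin on its underside, 28 mm behind its working face along x; axes as the jig's; origin at jig x = -60 mm. The gap to the stave is only 4 to 6 mm here: the packer does not fit.
- stave: Loose pale wooden board 60 mm (x) x 170 mm (y) x 16 mm thick, about 0.1 kg, lying between fence and stops on the sprung pad, centred at jig x = 2.2 to 3.4 mm, y within 6 mm. Origin at the centre of its underside, axes as the jig's. At rest its underside is 30 mm above the bench, its top 6 mm above fence and stops.
- stave_top (a point): Centre of the stave's top face: 46 mm above the bench at rest, 40 mm when pressed flush.
- pad (a joint): Sprung steel pad in the jig under the stave, 50 x 150 mm, centred at jig x = 3 mm, y = 0; moves straight down without tilting. Value in m: 0 = up, 0.006 = down on its hard stop (stave flush). It takes about 4 N to start and 7 to 8 N to reach the stop, and springs back up when released.
- spacer: The packer: loose hardwood slip 10 mm thick (x) x 36 mm wide (y) x 75 mm tall, about 30 g, lower end a half-round nose of 5 mm radius. Origin at the middle of its lowest line, z up. It starts upright in the holder's slot, axes as the holder's, lower end 6 mm and top 81 mm above the bench, 53 mm free over the holder. Seated on the bed its lower end is 20 mm above the bench.
- holder: Dark wooden block fixed to the bench, 62 x 74 x 28 mm high, with a slot 13 x 40 mm, 22 mm deep, in its top for the packer. Origin at the centre of its underside; the slot runs along its y.
- bucket: Bystander: loose pale wooden bucket with two copper hoops, 200 mm diameter, 120 mm high, origin at the centre of its underside.
- mallet: Bystander: loose wooden mallet lying on the bench, handle 200 mm along its x, head 52 mm diameter x 90 mm across it, origin on the bench under the handle's middle.
- glue: Bystander: loose white glue bottle standing, 60 mm diameter, 150 mm high, origin at the centre of its underside.
There are look-alikes about, which are no part of the job. Several things have the shape of the stave; the one meant has the colours described above.

How it is judged:
By the outcome, as a careful person would: the job done as asked, in the order asked, and still so for the second after the job is handed in, while the arm keeps its last pose, push and grip.
It also fails if it takes over 45 s, if anything falls off the work surface, if the arm or the gripper's body presses on something with over 40 N, if the wrist force passes 120 N, or if a joint passes its speed limit or range.

## Working session

There is one attempt and no reset: what is moved stays moved. The work goes in short steps, Python scripts to look and compute and a tool call to move; the robot and the scene stay as the last step left them, time stands still between calls to the robot, and variables do not carry over. Pictures are saved under pics/ and viewed, at most 10 in all, crops included, and the job is handed in when it is done.

Besides the shell and the picture viewer there is one more tool, called after "Call:" by a JSON object that holds its "op" and its "data", one argument or row to a line. jog_arm: Moves the arm, as the interface text tells. Its arguments: {"type":"object","properties":{"deltas":{"type":"array"},"grip":{"type":"number"},"squeeze":{"type":"number"}},"required":["deltas"]}

```bash
mkdir -p pics; ls; python3 - <<'E'
from station import arm, grab_frame
import cv2,numpy as np,pickle
for n in("side","top"):
    f=grab_frame(n); pickle.dump(f,open(f"pics/{n}0.pkl","wb"))
    cv2.imwrite(f"pics/{n}0.png",f["img"][:,:,::-1]); print(n,f["vfov"],f["cx"],f["cy"],f["xyz"],np.round(f["rotation"],4).tolist(),[k for k in f])
s=arm.get_state();print(s)
E
```

```text
pics
side 54.487770102084035 276.41502057703684 208.52984518790254 [0.19156338 0.70019856 0.969578  ] [-2.4617, 0.0086, -2.6525] ['img', 'vfov', 'cx', 'cy', 'xyz', 'rotation']
top 42.46704372733946 278.3867538183612 212.75789517699155 [0.45288766 0.05154057 1.68224173] [-3.1056, 0.0066, -1.5636] ['img', 'vfov', 'cx', 'cy', 'xyz', 'rotation']
{'t': 0.1, 'q': array([ 1.61112522e+00,  3.59303580e-01,  1.11889605e-02, -3.09772857e-04,
       -1.22409583e+00, -2.88092626e-01]), 'qd': array([ 6.45623548e-04, -1.81058913e-03,  3.02028831e-03,  1.56339408e-03,
        1.63082414e-07,  4.40170800e-05]), 'joint_efforts': array([-8.46014300e-04, -5.84161699e+01,  2.93753546e+01,  7.01555237e+00,
        1.01990972e-02, -4.98977806e-05]), 'eef_pos': array([0.16545741, 0.65397594, 0.22574046]), 'ee_rot': array([ 3.14015406e+00, -1.22600459e-04, -2.47869112e-01]), 'force': array([-0.08806478, -0.01368765,  0.34640625]), 'moment': array([-0.01464509,  0.02248521, -0.04896194]), 'gripper_force': 0.0, 'width': 0.08768460579702293}
```

View pics/top0.png

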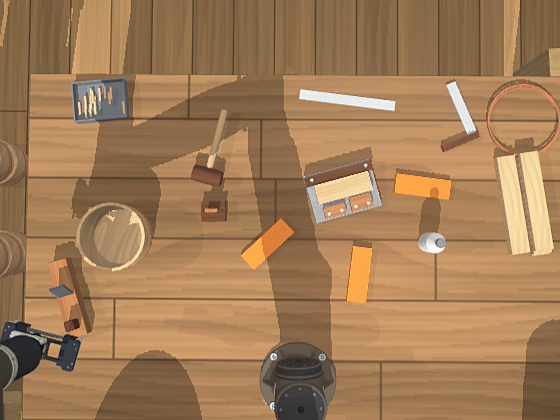

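View pics/side0.png

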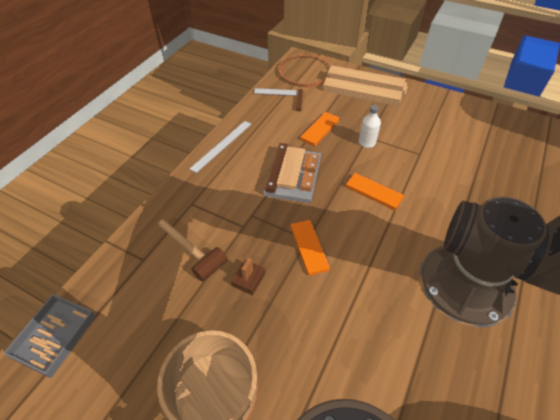

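The top view shows the jig near (343,190), the holder with packer near (214,208), the mallet at (212,150), and the bucket at (114,236). In the side view the jig is near (293,172), the holder near (249,275). I'll enlarge both.

```bash
cat > h.py <<'E'
import numpy as np,cv2,pickle
from scipy.spatial.transform import Rotation as R
def cam(f):
    F=f["img"].shape[0]/2/np.tan(np.radians(f["vfov"])/2)
    return F,R.from_euler("xyz",f["rotation"]).as_matrix(),np.array(f["xyz"])
def ray(f,u,v):
    F,M,c=cam(f); return c,M@np.array([(u-f["cx"])/F,(v-f["cy"])/F,1.])
def plane(f,u,v,z):
    c,d=ray(f,u,v); return c+d*(z-c[2])/d[2]
def proj(f,p):
    F,M,c=cam(f); q=M.T@(np.array(p)-c); return np.array([F*q[0]/q[2]+f["cx"],F*q[1]/q[2]+f["cy"]])
def tri(f,a,g,b):
    c,d=ray(f,*a); e,h=ray(g,*b)
    s=np.linalg.lstsq(np.c_[d,-h],e-c,rcond=None)[0]
    p,q=c+d*s[0],e+h*s[1]; return (p+q)/2,np.linalg.norm(p-q)
def L(n): return pickle.load(open(f"pics/{n}.pkl","rb"))
def crop(f,x,y,w,h,k): return cv2.resize(f["img"][y:y+h,x:x+w,::-1],None,fx=k,fy=k,interpolation=cv2.INTER_CUBIC)
E
python3 - <<'E'
from h import *
t,s=L("top0"),L("side0")
im=np.vstack([np.hstack([crop(t,300,155,100,75,4),crop(t,190,180,50,37.5.__int__(),8)[:300] if 0 else crop(t,190,185,50,40,8)[:300]]),
 np.hstack([crop(s,255,135,100,75,4),crop(s,225,250,50,40,8)[:300]])])
cv2.imwrite("pics/m0.png",im)
print(plane(t,343,186,.046),plane(t,214,203,.08))
E
```

```text
[ 0.59422503 -0.1325503   0.046     ] [0.53813895 0.25405556 0.08      ]
```

View pics/m0.png

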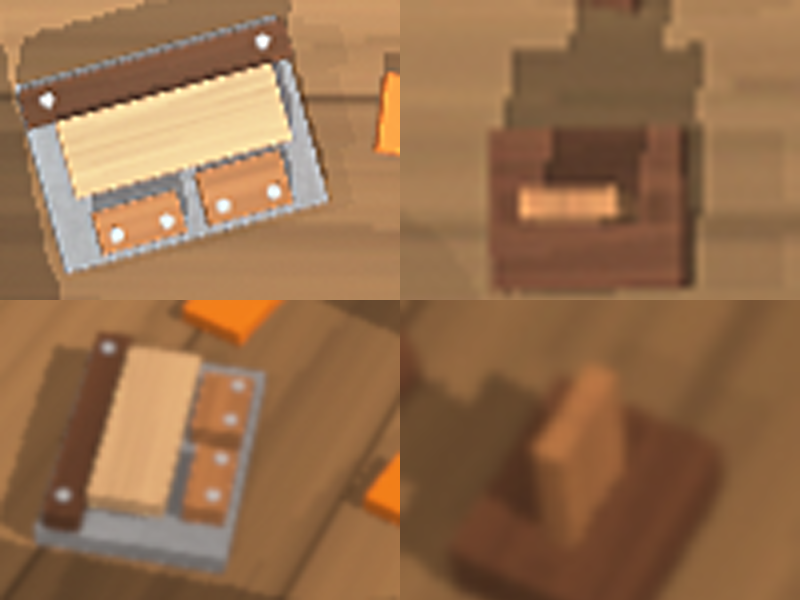

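The crops show the shallower stop as the left one in the top view, with the wide dark gap near (336,203). The jig is yawed about 15°. The packer's top is near (211,210) and the holder is nearly square to the world axes. Next I'll measure with colour masks.

```bash
cat >> h.py <<'E'
def rect(f,box,fn,k=8,which=0):
    """subpixel min-area rect of a colour mask in box (x,y,w,h); which: index by area"""
    x,y,w,h=box
    c=cv2.resize(f["img"][y:y+h,x:x+w],None,fx=k,fy=k,interpolation=cv2.INTER_LINEAR).astype(int)
    m=fn(c[...,0],c[...,1],c[...,2]).astype(np.uint8)
    cs=sorted(cv2.findContours(m,cv2.RETR_EXTERNAL,cv2.CHAIN_APPROX_NONE)[0],key=cv2.contourArea)[::-1]
    out=[]
    for q in cs[:3]:
        b=cv2.boxPoints(cv2.minAreaRect(q)); M=cv2.moments(q)
        cen=np.array([M["m10"],M["m01"]])/max(M["m00"],1)
        out.append([(a+.5)/k-.5+np.array([x,y]) for a in(b,cen)])
    return out
E
python3 - <<'E'
from h import *
np.set_printoptions(precision=4,suppress=True)
t,s=L("top0"),L("side0")
for n,p in dict(stave=(343,186),stop=(335,208),bed=(387,195),fence=(338,172),gap=(333,203),screw=(312,180),pack=(211,210),hold=(230,215)).items(): print(n,t["img"][p[1],p[0]])
for n,p in dict(stave=(292,172),stop=(305,178)).items(): print("side",n,s["img"][p[1],p[0]])
def show(n,b,z):
    P=np.array([plane(t,*q,z)[:2] for q in b[0]]); c=plane(t,*b[1],z)[:2]
    e=np.diff(np.vstack([P,P[:1]]),axis=0)[:2]
    print(n,"px",b[1],"cen",c,"rectcen",P.mean(0),"sizes",np.linalg.norm(e,axis=1),"ang",np.degrees(np.arctan2(e[:,1],e[:,0])))
for b in rect(t,(303,160,85,60),lambda r,g,b:(r>190)&(g>150)&(b<200))[:1]: show("stave",b,.046)
for b in rect(t,(320,190,58,35),lambda r,g,b:(r-b>75)&(g<150)&(r>140))[:2]: show("stop",b,.04)
for b in rect(t,(303,155,85,40),lambda r,g,b:(r<120)&(r-b>20)&(r>70))[:2]: show("fence",b,.04)
for b in rect(t,(200,200,28,20),lambda r,g,b:(r>165))[:1]: show("pack",b,.081)
for b in rect(t,(200,198,30,26),lambda r,g,b:(r<125)|(r>165))[:1]: show("hold",b,.028)
E
```

```text
stave [237 202 151]
stop [221 153  98]
bed [177 132  89]
fence [125  85  63]
gap [133 130 131]
screw [255 255 255]
pack [226 153 101]
hold [148 112  77]
side stave [220 168 117]
side stop [191 121  71]
stave px [342.9241 187.4373] cen [ 0.5899 -0.1323] rectcen [ 0.5894 -0.1329] sizes [0.1735 0.0638] ang [ -74.0706 -164.4606]
stop px [356.8431 218.6764] cen [ 0.4956 -0.1755] rectcen [ 0.5043 -0.1501] sizes [0.1757 0.0528] ang [ -89.6076 -179.967 ]
stop px [360.3297 200.8922] cen [ 0.5497 -0.186 ] rectcen [ 0.5485 -0.1866] sizes [0.0674 0.0413] ang [ -74.2447 -164.6104]
fence px [335.7323 177.1419] cen [ 0.6216 -0.111 ] rectcen [ 0.631  -0.1187] sizes [0.1859 0.0271] ang [ -75.5515 -165.9421]
fence px [303.9475 191.2689] cen [ 0.5779 -0.0145] rectcen [ 0.5785 -0.0154] sizes [0.0103 0.0206] ang [ -89.6213 -179.6949]
pack px [210.3869 210.0304] cen [0.5171 0.2644] rectcen [0.5174 0.2641] sizes [0.0368 0.0119] ang [ -89.607  -179.3546]
hold px [216.3799 206.8939] cen [0.529  0.2532] rectcen [0.5223 0.2597] sizes [0.0802 0.0706] ang [ -89.6143 -179.3952]
```

Call:
{"op": "jog_arm", "data": {
  "deltas": [
    [[0.36,0.24,0,0.75],[1.09,0.73,0,2.3],[1.95,1.3,0,4.0],[2.8,1.9,0,5.8],[3.65,2.45,0,7.6],[4.5,3.0,0,9.4],[5.4,3.6,0,11.2],[6.2,4.15,0,12.8]]
  ],
  "grip": 44
}}

```text
t: 1.1
eef_pos: [0.4661, 0.32, 0.2265]
ee_rot: [3.141, -0.0, -1.369]
force: [1.2, 1.0, 0.4]
width: 0.044
gripper_force: 0.0
```

```bash
cat >> h.py <<'E'
def go(p,yaw):
    """units of the jog to TCP p, yaw(deg), from the present measured pose; tool down assumed"""
    from station import arm
    s=arm.get_state(); M=R.from_euler("xyz",s["ee_rot"]).as_matrix()
    y=np.degrees(s["ee_rot"][2]); d=M.T@(np.array(p)-s["eef_pos"])/.06
    print("t",round(s["t"],2),"pos",s["eef_pos"].round(4),"rot",np.degrees(s["ee_rot"]).round(2),"F",s["force"].round(1),"w",round(s["width"],4),"gf",round(s["gripper_force"],1))
    print("jog",d.round(3),"turn",round(-((yaw-y+180)%360-180)/5,2))
E
python3 -c "
from h import *
go((.5173,.264,.13),-89.6)"
```

```text
t 1.1 pos [0.4661 0.32   0.2265] rot [179.99  -0.   -78.46] F [1.2 1.  0.4] w 0.044 gf 0.0
jog [ 1.085 -0.65   1.607] turn 2.23
```

Call:
{"op": "jog_arm", "data": {
  "deltas": [
    [[0.5,-0.3,0,1],[1.0,-0.6,0.3,2],[1.08,-0.65,0.9,2.2],[1.08,-0.65,1.4,2.2],[1.08,-0.65,1.6,2.2],[1.08,-0.65,1.6,2.2]]
  ]
}}

```text
t: 1.85
eef_pos: [0.5163, 0.2661, 0.1301]
ee_rot: [3.141, -0.001, -1.557]
force: [0.5, 1.1, 1.0]
width: 0.0444
gripper_force: 0.0
```

```bash
python3 - <<'E'
from h import *
from station import grab_frame
go((.5173,.264,.042),-89.6)
im=[]
for n,b in(("top",(180,170,75,60)),("side",(215,215,75,100))):
    f=grab_frame(n); pickle.dump(f,open(f"pics/{n}1.pkl","wb"))
    im.append(cv2.resize(crop(f,*b,5),(375,500)))
cv2.imwrite("pics/m1.png",np.hstack(im))
from station import arm
p=arm.get_state()["eef_pos"]; print(proj(L("side1"),p),proj(L("top1"),p))
E
```

```text
t 1.85 pos [0.5163 0.2661 0.1301] rot [ 1.7994e+02 -7.0000e-02 -8.9180e+01] F [0.5 1.1 1. ] w 0.0444 gf 0.0
jog [ 0.034 -0.017  1.469] turn 0.08
[244.8514404  254.26359924] [207.19681383 209.32464483]
```

View pics/m1.png

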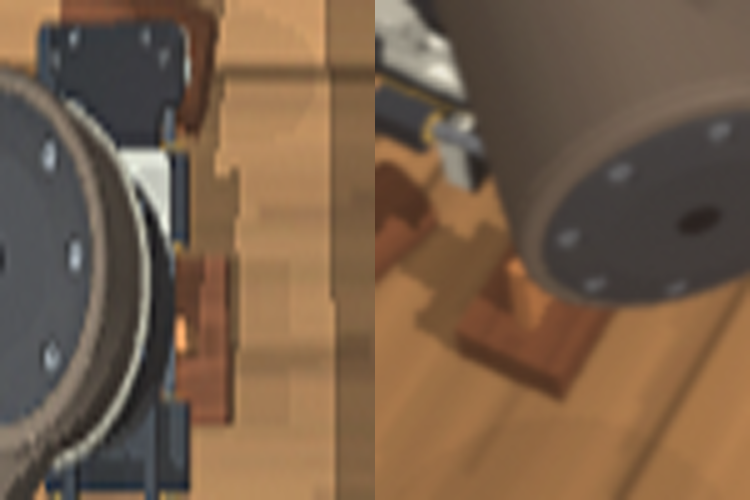

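The top view shows the gripper over the holder with the fingers straddling the packer along world x. The arm hides most of the packer in both views. I'll check its position by triangulating from the first frames.

```bash
python3 - <<'E'
from h import *
np.set_printoptions(precision=4,suppress=True)
t,s=L("top0"),L("side0")
print(tri(t,(210.39,210.03),s,(247.1,263.1)))
print("proj into side", proj(s,(.5173,.264,.081)))
# jig cross-check: stave top in side
for n,f,z in(("top",t,.046),("side",s,.046)):
    box=(303,160,85,60) if n=="top" else (272,142,42,45)
    fn=(lambda r,g,b:(r>190)&(g>150)&(b<200)) if n=="top" else (lambda r,g,b:(g>140)&(r-b>60))
    b=rect(f,box,fn)[0]; P=np.array([plane(f,*q,z)[:2] for q in b[0]])
    print(n,b[1],plane(f,*b[1],z),P.mean(0),np.linalg.norm(np.diff(P,axis=0),axis=1))
f,z=t,.028 # holder outline: columns/rows by darkness along lines
g=t["img"].astype(int).sum(2)
print(g[216,196:234].tolist()); print(g[196:228,224].tolist())
print(t["img"][210,200:224,0].tolist(),t["img"][203:217,210,0].tolist())
E
```

```text
(array([0.5166, 0.2635, 0.0863]), np.float64(0.0007774834791262843))
proj into side [246.7346 264.2307]
top [342.9241 187.4373] [ 0.5899 -0.1323  0.046 ] [ 0.5894 -0.1329] [0.1735 0.0638 0.1733]
side [291.0791 166.2994] [ 0.5892 -0.1291  0.046 ] [ 0.5909 -0.1334] [0.1798 0.0658 0.1769]
[350, 367, 366, 372, 369, 284, 267, 272, 272, 274, 277, 278, 272, 257, 260, 258, 260, 254, 255, 258, 257, 258, 257, 256, 260, 260, 261, 265, 266, 193, 210, 376, 354, 355, 352, 352, 354, 354]
[273, 264, 273, 277, 283, 277, 266, 261, 261, 258, 271, 286, 287, 269, 266, 269, 269, 287, 273, 263, 266, 260, 273, 282, 252, 332, 374, 384, 380, 377, 383, 392]
[171, 135, 115, 114, 128, 242, 226, 222, 220, 215, 206, 226, 219, 223, 230, 231, 232, 128, 109, 113, 123, 109, 112, 120] [93, 89, 86, 87, 86, 134, 196, 206, 201, 155, 133, 132, 130, 123]
```

Call:
{"op": "jog_arm", "data": {
  "deltas": [
    [[0.03,-0.02,0.3,0.08],[0.03,-0.02,0.7,0.08],[0.03,-0.02,1.1,0.08],[0.03,-0.02,1.35,0.08],[0.03,-0.02,1.46,0.08],[0.03,-0.02,1.46,0.08]]
  ]
}}

```text
t: 2.7
eef_pos: [0.518, 0.2647, 0.0432]
ee_rot: [-3.141, 0.0, -1.563]
force: [-0.3, 0.1, 0.7]
width: 0.0443
gripper_force: 0.0
```

Call:
{"op": "jog_arm", "data": {
  "deltas": [
    [[0,0,0,0],[0,0,0,0],[0,0,0,0],[0,0,0,0],[0,0,0,0],[0,0,0,0]]
  ],
  "grip": 0,
  "squeeze": 8
}}

```text
t: 3.45
eef_pos: [0.5179, 0.2645, 0.0431]
ee_rot: [-3.141, 0.0, -1.564]
force: [-0.6, -0.1, 1.4]
width: 0.0103
gripper_force: 8.0
```

Call:
{"op": "jog_arm", "data": {
  "deltas": [
    [[0,0,-0.15,0],[0,0,-0.5,0],[0,0,-1.0,0],[0,0,-1.6,0],[0,0,-2.0,0],[0,0,-2.0,0]]
  ],
  "squeeze": 20
}}

```text
t: 4.2
eef_pos: [0.5188, 0.2653, 0.1657]
ee_rot: [-3.138, 0.003, -1.564]
force: [-0.4, 0.4, 0.0]
width: 0.0101
gripper_force: 20.0
```

```bash
python3 - <<'E'
from h import *
np.set_printoptions(precision=4,suppress=True)
t,s=L("top0"),L("side0")
def blobs(f,box,th):
    x,y,w,h=box;k=8
    c=cv2.resize(f["img"][y:y+h,x:x+w],None,fx=k,fy=k,interpolation=cv2.INTER_LINEAR)
    m=(c.min(2)>th).astype(np.uint8)
    n,_,st,ce=cv2.connectedComponentsWithStats(m)
    return [((ce[i]+.5)/k-.5+[x,y]) for i in range(1,n) if st[i,4]>60]
for n,f,box,th in(("top",t,(303,155,85,65),200),("side",s,(262,138,62,62),140)):
    print(n)
    for b in blobs(f,box,th): print(b,plane(f,*b,.041)[:2])
# profile across the gap, along jig x, in the top view at jig y=+30..+55
a=np.radians(15.7);X=np.array([np.cos(a),np.sin(a)]);Y=np.array([-X[1],X[0]]);o=np.array([.5885,-.1325])
for nm,f in(("top",t),("side",s)):
    g=f["img"].astype(np.float32)
    xs=np.arange(-80,40,1.);acc=[]
    for yy in np.arange(30,56,2):
        P=np.array([proj(f,[*(o+X*x/1e3+Y*yy/1e3),.04]) for x in xs],np.float32)
        acc.append(cv2.remap(g,P[:,:1],P[:,1:],cv2.INTER_LINEAR)[:,0])
    m=np.mean(acc,0)
    print(nm,[(int(x),*v.astype(int).tolist()) for x,v in zip(xs,m) if -60<=x<=-15 and x%2==0])
E
```

```text
top
[365.1725 164.832 ] [ 0.6597 -0.2004]
[311.2909 179.5644] [ 0.6137 -0.0366]
[367.9889 202.4744] [ 0.545  -0.2091]
[355.329  205.9177] [ 0.5343 -0.1707]
[341.2584 209.8011] [ 0.5222 -0.128 ]
[328.7935 213.2566] [ 0.5114 -0.0902]
side
[281.5435 146.4143] [ 0.6615 -0.2021]
[314.0762 155.8569] [ 0.5463 -0.2111]
[312.2021 164.4147] [ 0.5352 -0.1725]
[309.8928 174.2019] [ 0.5234 -0.1298]
[270.3576 183.3376] [ 0.6148 -0.0383]
[307.8532 183.3802] [ 0.5124 -0.0916]
[293.5295 193.1199] [ 0.5337 -0.0356]
top [(-60, 220, 152, 99), (-58, 218, 150, 97), (-56, 217, 149, 97), (-54, 218, 151, 98), (-52, 222, 155, 101), (-50, 225, 157, 102), (-48, 224, 155, 101), (-46, 221, 151, 98), (-44, 211, 145, 98), (-42, 190, 140, 107), (-40, 142, 128, 120), (-38, 127, 128, 130), (-36, 128, 126, 126), (-34, 125, 123, 124), (-32, 125, 122, 122), (-30, 150, 135, 124), (-28, 198, 169, 136), (-26, 242, 212, 158), (-24, 250, 220, 162), (-22, 246, 216, 160), (-20, 245, 215, 160), (-18, 244, 214, 159), (-16, 243, 213, 158)]
side [(-60, 188, 125, 80), (-58, 188, 124, 78), (-56, 187, 122, 74), (-54, 187, 120, 72), (-52, 189, 120, 70), (-50, 190, 121, 70), (-48, 190, 121, 70), (-46, 187, 119, 70), (-44, 180, 116, 72), (-42, 166, 113, 77), (-40, 142, 106, 84), (-38, 121, 100, 89), (-36, 108, 97, 92), (-34, 105, 97, 93), (-32, 111, 101, 94), (-30, 130, 111, 96), (-28, 162, 130, 100), (-26, 195, 151, 109), (-24, 214, 164, 115), (-22, 221, 170, 118), (-20, 223, 171, 119), (-18, 223, 171, 119), (-16, 223, 171, 119)]
```

```bash
python3 -c "
from h import *
go((.5440,-.1023,.135),-74.25)"
```

```text
t 4.2 pos [0.5188 0.2653 0.1657] rot [-1.798e+02  1.700e-01 -8.958e+01] F [-0.4  0.4  0. ] w 0.0101 gf 20.0
jog [ 6.131 -0.374  0.495] turn -3.07
```

Call:
{"op": "jog_arm", "data": {
  "deltas": [
    [[0.3,0,0,0],[1.0,-0.05,0,-0.5],[1.9,-0.1,0,-1],[2.8,-0.2,0,-1.5],[3.7,-0.25,0,-2],[4.6,-0.3,0,-2.5],[5.4,-0.35,0,-3],[5.9,-0.37,0.1,-3.07]]
  ]
}}

```text
t: 5.2
eef_pos: [0.5414, -0.0921, 0.1563]
ee_rot: [3.14, 0.0, -1.297]
force: [1.0, -0.2, -0.9]
width: 0.0102
gripper_force: 20.0
```

```bash
python3 -c "
from h import *
go((.5440,-.1023,.135),-74.25)"
```

```text
t 5.2 pos [ 0.5414 -0.0921  0.1563] rot [ 1.7993e+02  1.0000e-02 -7.4310e+01] F [ 1.  -0.2 -0.9] w 0.0102 gf 20.0
jog [0.175 0.004 0.355] turn -0.01
```

Call:
{"op": "jog_arm", "data": {
  "deltas": [
    [[0.17,0,0.2,0],[0.17,0,0.5,0],[0.17,0,0.75,0],[0.17,0,0.85,0],[0.17,0,0.85,0],[0.17,0,0.85,0],[0.17,0,0.85,0],[0.17,0,0.85,0]]
  ]
}}

```text
t: 6.2
eef_pos: [0.5454, -0.0991, 0.1064]
ee_rot: [-3.141, -0.0, -1.296]
force: [-0.1, 0.4, 0.2]
width: 0.0096
gripper_force: 20.0
```

```bash
python3 - <<'E'
from h import *
from station import grab_frame,arm
go((.5440,-.1023,.057),-74.25)
im=[];p=arm.get_state()["eef_pos"]-[0,0,.037]
for n,b in(("top",(295,150,100,90)),("side",(250,125,100,90))):
    f=grab_frame(n); pickle.dump(f,open(f"pics/{n}2.pkl","wb"))
    im.append(crop(f,*b,4)); print(n,"nose px",proj(f,p),"crop",4*(proj(f,p)-b[:2]))
cv2.imwrite("pics/m2.png",np.hstack(im))
E
```

```text
t 6.2 pos [ 0.5454 -0.0991  0.1064] rot [-1.7996e+02 -1.0000e-02 -7.4240e+01] F [-0.1  0.4  0.2] w 0.0096 gf 20.0
jog [0.044 0.038 0.823] turn 0.0
top nose px [332.63388342 201.55514347] crop [150.53553369 206.22057388]
side nose px [299.60035117 171.80227651] crop [198.40140469 187.20910606]
```

View pics/m2.png

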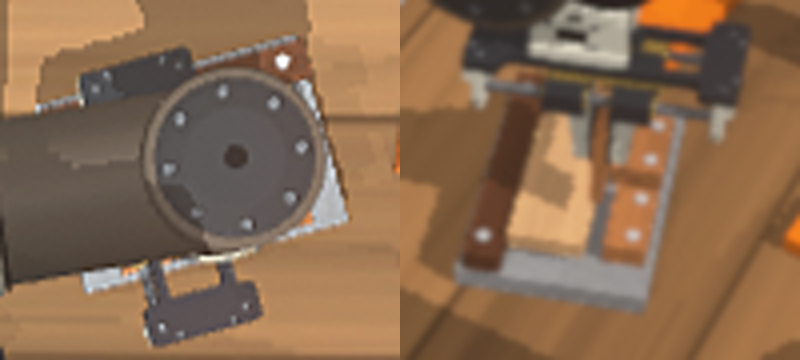

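The side view (right half) shows the packer's narrow edge in the fingers, nose near (598,195) in the montage. It sits over the gap but slightly towards the stave. I'll correct the position, lower it and look again.

Call:
{"op": "jog_arm", "data": {
  "deltas": [
    [[0.04,0.04,0.1,0],[0.04,0.04,0.2,0],[0.04,0.04,0.22,0],[0.04,0.04,0.22,0],[0.04,0.04,0.22,0],[0.04,0.04,0.22,0]]
  ]
}}

```text
t: 7.05
eef_pos: [0.5437, -0.1021, 0.0929]
ee_rot: [-3.141, -0.0, -1.296]
force: [-0.1, -0.3, -0.2]
width: 0.0097
gripper_force: 20.0
```

```bash
python3 - <<'E'
from h import *
from station import grab_frame,arm
go((.5440,-.1023,.057),-74.25)
p=arm.get_state()["eef_pos"]-[0,0,.037]
b=(280,145,50,45)
f=grab_frame("side"); pickle.dump(f,open("pics/side3.pkl","wb"))
im=crop(f,*b,13)
cv2.imwrite("pics/m3.png",im); 
a=np.radians(15.75);X=np.array([np.cos(a),np.sin(a),0]);Y=np.array([-X[1],X[0],0])
q=lambda P:(13*(proj(f,P)-b[:2])).round(0)
print("z",p[2],"nose +y end",q(p+.018*Y),"edges at z=nose+5",q(p+.018*Y-.005*X+[0,0,.005]),q(p+.018*Y+.005*X+[0,0,.005]))
E
```

```text
t 7.05 pos [ 0.5437 -0.1021  0.0929] rot [-179.99   -0.    -74.25] F [-0.1 -0.3 -0.2] w 0.0097 gf 20.0
jog [ 0.005 -0.004  0.598] turn 0.0
z 0.05589278124625862 nose +y end [251. 437.] edges at z=nose+5 [273. 425.] [231. 419.]
```

View pics/m3.png

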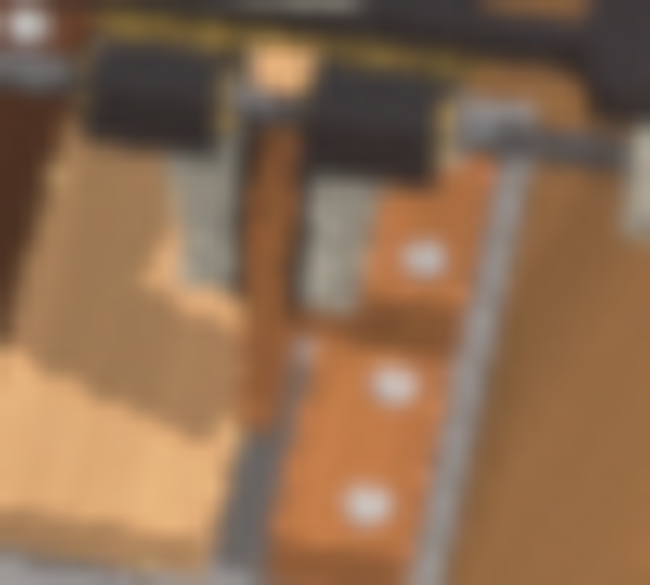

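```bash
python3 - <<'E'
from h import *
f=L("side3");a=np.radians(15.75);X=np.array([np.cos(a),np.sin(a)]);Y=np.array([-X[1],X[0]]);o=np.array([.5885,-.1325])
def J(u,v,z):
    d=plane(f,u/13+280-.46,v/13+145-.46,z)[:2]-o; return (1e3*np.array([d@X,d@Y])).round(1)
print("packer",J(260,432,.056),"edges low",J(240,415,.061),J(280,420,.061))
for p in((295,430),(273,540)): print("stop",J(*p,.04))
for p in((237,455),(216,555)): print("stave",J(*p,.046))
# image-row profiles, red
g=f["img"].astype(int)
for r in(174,176,182,184): print(r,[(c,g[r,c].tolist()) for c in range(295,305)])
E
```

```text
packer [-34.9  56. ] edges low [-30.   56.2] [-39.5  55.9]
stop [-40.9  38.7]
stop [-42.   74.8]
stave [-29.5  55.1]
stave [-30.5  87.5]
174 [(295, [166, 126, 88]), (296, [165, 125, 88]), (297, [164, 122, 84]), (298, [157, 109, 71]), (299, [146, 95, 59]), (300, [142, 91, 57]), (301, [138, 94, 67]), (302, [128, 100, 83]), (303, [143, 107, 86]), (304, [170, 113, 72])]
176 [(295, [165, 126, 88]), (296, [168, 128, 89]), (297, [173, 129, 88]), (298, [167, 116, 76]), (299, [158, 103, 64]), (300, [147, 97, 63]), (301, [134, 97, 75]), (302, [140, 107, 88]), (303, [174, 116, 78]), (304, [187, 120, 72])]
182 [(295, [228, 180, 125]), (296, [221, 173, 122]), (297, [167, 135, 105]), (298, [117, 106, 97]), (299, [106, 101, 97]), (300, [114, 102, 95]), (301, [144, 109, 87]), (302, [180, 118, 76]), (303, [193, 123, 73]), (304, [197, 127, 75])]
184 [(295, [221, 170, 119]), (296, [189, 147, 108]), (297, [131, 113, 98]), (298, [106, 101, 97]), (299, [107, 100, 97]), (300, [125, 102, 90]), (301, [164, 112, 79]), (302, [186, 120, 73]), (303, [195, 125, 74]), (304, [197, 126, 74])]
```

The packer is centred in the gap within about 0.5 mm: packer at −34.9, gap −41 to −29.5. I'll lower it gently.

Call:
{"op": "jog_arm", "data": {
  "deltas": [
    [[0,0,0.08,0],[0,0,0.16,0],[0,0,0.24,0],[0,0,0.3,0],[0,0,0.35,0]]
  ]
}}

```text
t: 7.72
eef_pos: [0.5435, -0.1022, 0.0714]
ee_rot: [3.141, 0.0, -1.296]
force: [-1.3, -1.0, -0.6]
width: 0.0095
gripper_force: 20.0
```

```bash
python3 -c "
from h import *
go((.5440,-.1023,.057),-74.25)"
```

```text
t 7.72 pos [ 0.5435 -0.1022  0.0714] rot [179.99   0.   -74.25] F [-1.3 -1.  -0.6] w 0.0095 gf 20.0
jog [ 0.004 -0.007  0.24 ] turn -0.0
```

Call:
{"op": "jog_arm", "data": {
  "deltas": [
    [[0,0,0.06,0],[0,0,0.12,0],[0,0,0.17,0],[0,0,0.2,0],[0,0,0.2,0],[0,0,0.2,0]]
  ]
}}

```text
t: 8.48
eef_pos: [0.5437, -0.1021, 0.0599]
ee_rot: [-3.141, -0.0, -1.296]
force: [0.4, 0.2, 0.3]
width: 0.01
gripper_force: 20.0
```

Call:
{"op": "jog_arm", "data": {
  "deltas": [
    [[0,0,0.02,0],[0,0,0.03,0],[0,0,0.04,0],[0,0,0.04,0]]
  ]
}}

```text
t: 8.98
eef_pos: [0.5435, -0.1021, 0.0573]
ee_rot: [3.141, 0.0, -1.296]
force: [0.1, 0.4, -0.1]
width: 0.0098
gripper_force: 20.0
```

Call:
{"op": "jog_arm", "data": {
  "deltas": [
    [[0,0,0.01,0],[0,0,0.02,0],[0,0,0.025,0],[0,0,0.025,0]]
  ]
}}

```text
t: 9.48
eef_pos: [0.5437, -0.1021, 0.057]
ee_rot: [-3.141, -0.0, -1.295]
force: [-3.3, 0.0, 10.5]
width: 0.0098
gripper_force: 20.0
```

Contact comes exactly at the expected seated height, so I'll release the packer and retreat upward.

Call:
{"op": "jog_arm", "data": {
  "deltas": [
    [[0,0,-0.02,0],[0,0,-0.02,0],[0,0,-0.02,0],[0,0,-0.02,0]]
  ],
  "grip": 40
}}

```text
t: 9.98
eef_pos: [0.5435, -0.1022, 0.0569]
ee_rot: [3.141, 0.0, -1.296]
force: [0.1, -0.8, 0.4]
width: 0.0389
gripper_force: 0.0
```

Call:
{"op": "jog_arm", "data": {
  "deltas": [
    [[0,0,-0.2,0],[0,0,-0.5,0],[0,0,-0.9,0],[0,0,-1.3,0],[0,0,-1.6,0],[0,0,-1.7,0],[0,0,-1.7,0]]
  ]
}}

```text
t: 10.85
eef_pos: [0.5437, -0.1021, 0.1594]
ee_rot: [-3.141, -0.0, -1.296]
force: [-0.6, 0.2, -0.5]
width: 0.0401
gripper_force: 0.0
```

```bash
python3 - <<'E'
from h import *
from station import grab_frame
a=np.radians(15.75);X=np.array([np.cos(a),np.sin(a),0]);Y=np.array([-X[1],X[0],0]);o=np.array([.5885,-.1325,0])
go(o+.004*X-.012*Y+[0,0,.07],-74.25)
b=(255,125,70,70)
f=grab_frame("side"); pickle.dump(f,open("pics/side4.pkl","wb"))
cv2.imwrite("pics/m4.png",crop(f,*b,8))
P=o-.0346*X+.0411*Y
for z in(.095,.02): print(z,(8*(proj(f,P+.018*Y+[0,0,z])-b[:2])).round())
E
```

```text
t 10.85 pos [ 0.5437 -0.1021  0.1594] rot [-179.95   -0.    -74.25] F [-0.6  0.2 -0.5] w 0.0401 gf 0.0
jog [ 0.89  -0.647  1.491] turn -0.0
0.095 [358. 356.]
0.02 [351. 491.]
```

View pics/m4.png

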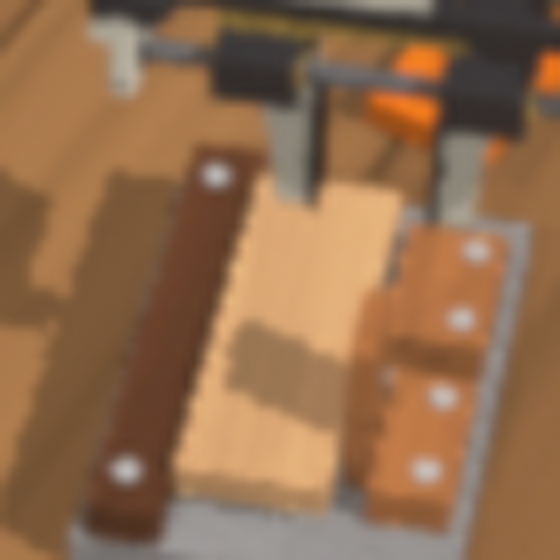

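The packer stands upright in the gap beside the shallower stop, near (370,400) in the crop, with its near end around rows 356–490 as predicted. The stave and stops are undisturbed. Next I'll close the fingers and press the stave.

Call:
{"op": "jog_arm", "data": {
  "deltas": [
    [[0.2,-0.15,0,0],[0.5,-0.35,0,0],[0.8,-0.55,0,0],[0.89,-0.65,0,0],[0.89,-0.65,0.4,0],[0.89,-0.65,0.9,0],[0.89,-0.65,1.3,0],[0.89,-0.65,1.45,0]]
  ],
  "grip": 0,
  "squeeze": 5
}}

```text
t: 11.9
eef_pos: [0.5946, -0.143, 0.0701]
ee_rot: [3.138, 0.001, -1.296]
force: [0.1, 0.9, 0.4]
width: 0.0003
gripper_force: 0.0
```

Call:
{"op": "jog_arm", "data": {
  "deltas": [
    [[0,0,0.1,0],[0,0,0.2,0],[0,0,0.3,0],[0,0,0.35,0],[0,0,0.38,0],[0,0,0.38,0]]
  ]
}}

```text
t: 12.65
eef_pos: [0.5956, -0.1429, 0.0493]
ee_rot: [-3.142, -0.0, -1.296]
force: [-0.1, -0.5, 0.1]
width: 0.0004
gripper_force: 0.0
```

Call:
{"op": "jog_arm", "data": {
  "deltas": [
    [[0,0,0.03,0],[0,0,0.06,0],[0,0,0.09,0],[0,0,0.12,0],[0,0,0.14,0],[0,0,0.14,0]]
  ]
}}

```text
t: 13.4
eef_pos: [0.5958, -0.1429, 0.0413]
ee_rot: [-3.141, -0.0, -1.296]
force: [-2.0, 1.3, 7.7]
width: 0.0006
gripper_force: 3.4
```

Call:
{"op": "jog_arm", "data": {
  "deltas": [
    [[0,0,0.01,0],[0,0,0.02,0],[0,0,0.02,0],[0,0,0.02,0]]
  ]
}}

```text
t: 13.9
eef_pos: [0.5958, -0.1429, 0.0403]
ee_rot: [-3.141, -0.0, -1.296]
force: [-2.4, 1.5, 7.0]
width: 0.0006
gripper_force: 3.7
```

Call:
{"op": "jog_arm", "data": {
  "deltas": [
    [[0,0,0.01,0],[0,0,0.02,0],[0,0,0.02,0],[0,0,0.02,0]]
  ]
}}

```text
t: 14.4
eef_pos: [0.5959, -0.143, 0.0402]
ee_rot: [-3.141, -0.001, -1.295]
force: [-5.5, 2.1, 16.6]
width: 0.0006
gripper_force: 8.2
```

```bash
python3 - <<'E'
from h import *
from station import grab_frame
b=(255,125,70,70)
f=grab_frame("side")
cv2.imwrite("pics/m5.png",crop(f,*b,8))
go((.5958,-.1429,.04),-74.25)
E
```

```text
t 14.45 pos [ 0.5958 -0.143   0.0402] rot [-1.7995e+02 -4.0000e-02 -7.4210e+01] F [-5.6  1.7 16.6] w 0.0008 gf 8.2
jog [-0.001 -0.     0.004] turn 0.01
```

View pics/m5.png

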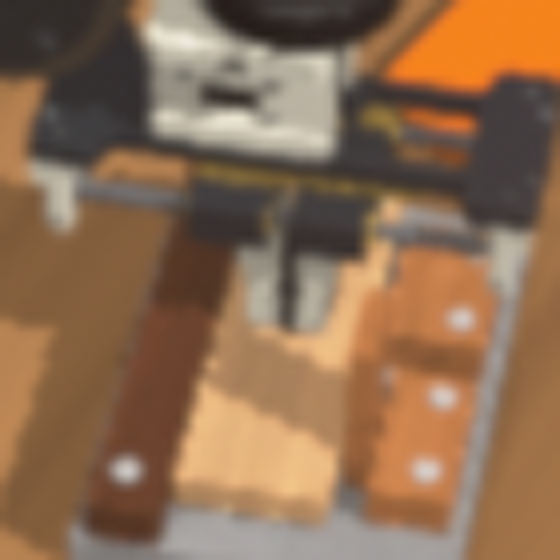

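The fingers press the stave near (290,320), now flush with the fence at 16.6 N on the hard stop. The packer still stands in the gap near (370,400).

```bash
python3 -c "
from station import arm
print(arm.job_done())"
```

```text
the job is handed in; nothing more can be done
None
```

The packer is seated on the bed beside the shallower stop and released, the stave is held pressed flush on its hard stop (about 17 N, finger tips at 40.2 mm), and the job was handed in at about 14.5 s.

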